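Press a filter cassette shut in the locking pliers and rack it

TASK

The two halves of the air-sampling cassette standing in the bench-mounted locking pliers are only started together. Press the cassette fully shut by squeezing the pliers' free blue-gripped handle in until it goes over centre and stays locked on its own when you let go, then pull the yellow release lever to open the jaws, and only then lift the closed cassette out and set it down gently in the empty bay of the green rack. Do not force the pliers (stop when the handle comes up against its stop), do not take hold of the cassette before it is shut, and leave the other things where they are.

Things in the scene. Friction and masses are not known exactly. Their poses are not given: they have to be found in the camera images.
- pliers: Steel locking C-clamp pliers lying flat on a bolted plate (136 x 200 x 12 mm), mid plane 47 mm up. Origin on the bench under the jaw pivot; z up, +y to the jaws, -y to the handles, +x the moving side. Fixed handle: about x -22 to -5 mm, back to y -106, then its knob (radius 7) to y -129. Both handles' splay differs by +-0.16 rad about (20, -14) mm. Over 20 N on any part strains it.
- grip_nominal (a point): A fixed mark: where the outer (+x) face of the moving handle's blue grip (20 mm high, 10 thick, hinged near (19, -15) mm) lies on average when locked. Open, it is 52 mm farther in +x and 16 in +y. Both shift with the splay, up to 19 mm in x: find it by touch or sight. Push to -x from the free +x side: up to about 12 N, easing at dead centre, then a 3 to 5 mm drop onto a hard stop.
- lever_nominal (a point): A fixed mark: where the inner (-x) face of the yellow release lever (13 mm high, 5 thick, inside the moving handle), 12 mm before its end, lies on average when locked (+-23 mm in x with the splay); 68 mm farther in +x when open. Pull it to +x from its free -x side: 2 to 10 N over some 10 mm breaks the lock, then handle and lever spring out to +x, so leave them room.
- jaw (a joint): Swing of the moving jaw (rad): 0 fully open (spring-held), about 0.17 when clamped on the shut cassette; it hardly changes close to dead centre.
- release (a joint): Turn of the release lever in the handle (rad): 0 at rest (it springs back), grows as it is pulled towards the blue grip; the lock breaks at about 0.1; end stop 0.34.
- cassette: Grey filter cassette, 40 mm diameter, 30 long when shut, 50 g, on edge: axis level, along its x, with a plug 9 mm thick, 10 long on each end (blue -x, red +x). Stands on two rails between the jaws, axis 47 mm up. Origin on the axis, mid-length when shut. With jaws open it lifts straight up; 30 mm or more is free on both sides of it along the pliers' y.
- cradle (a point): Where the cassette's middle stands in the pliers at the start, within a few mm along x: (-24, 78, 47) mm in the pliers' frame, axes as the pliers. The rubber jaw pads on either side in x (24 mm high, 36 wide) have a 14 mm slot, open at the top, for the plugs.
- cap_half (a joint): How far the red-plugged half still stands off (m): 0.003 to 0.005 at the start, 0 fully shut. A tight press fit, about 40 N.
- rack: Green trough rack, 214 x 52 mm, fixed; three bays in a row along its x, 70 mm apart, with dividers 22 mm high between; rails carry cassettes on edge, axes along the rack's x, 32.5 mm above the bench. Origin on the bench under the middle bay.
- bay (a point): Middle of the empty bay (end bay at the rack's -x end, 66 mm long), at the height of the axis of a cassette standing in it, 32.5 mm above the bench; axes as the rack.
- done_a: Finished cassette, same size, shut, in the rack's middle bay; leave it there.
- done_b: Finished cassette in the rack's +x end bay; leave it there.
- vial: White vial with cap, 28 mm diameter, 55 mm high, standing on the bench; leave it. Origin under its middle.
- marker: Black marker pen, 130 mm long, 13 mm thick, lying on the bench along its x; leave it. Origin on its underside near the middle.
Mind the look-alikes: they are no part of the job. What is shaped like the cassette but purple is not meant.

How it is judged:
By the outcome, as a careful person would: the job done as asked, in the order asked, and still so for the second after the job is handed in, with the robot touching nothing.
It also fails if it takes over 72 s, if anything falls off the work surface, if the arm or the gripper's body presses on something with over 40 N, if the wrist force passes 120 N, or if a joint passes its speed limit or range.

ROBOT

A 6-joint arm with a two-finger parallel gripper is mounted at the origin on the work surface. World frame = base frame: x ahead of the robot, y to its left, z up, the work surface at z = 0. Lengths are in m, angles in rad, forces in N, time in s.
With the tool pointing down it reaches from about 0.225 to 0.875 m from the base axis. Payload 3.4 kg.
Tool frame: the origin (TCP) lies at the very end of the fingers, on their centre line; the grasp point (between the pads) lies 19 mm behind it; z points along the fingers, y is the direction in which the jaws open and shut (so a half turn about z gives the same grasp; the last joint's range is limited). The gripper opens to 85 mm and grips with 20 to 120 N. Pads are 22 mm wide; open, the fingers measure 114 mm over their backs; the gripper's body (76 mm by 85 mm) begins 54 mm behind the grasp point. The pads swing forward as they close: fully open they stand 13 mm farther back than shut.
Start: joints at [-1.261, 0.276, 1.505, -0, 1.361, -0.121], TCP at [0.24, -0.522, 0.231] pointing down, gripper open.
Joint ranges: [-2.89, 2.89], [-0.75, 2.08], [0.22, 2.7], [-1.18, 4.32], [0.11, 2.71], [-2.7, 2.7]. Speed limits (rad/s): [2.57, 2.57, 3.14, 3.14, 3.14, 3.14].

INTERFACE

Orientations are given as a unit quaternion [w, x, y, z].
In Python, from rig import manip, viewer, job gives the robot as it stands.
- The arm moves only by the shell command python3 -m crank 'ROWS' [OPENING] [FORCE]. ROWS is JSON, a list of rows, each a list of 6 numbers: the shift along the tool's x, y, z in m, then the turn, a rotation vector about the tool's x, y, z in degrees. In form: [[dx, dy, dz, rx, ry, rz], ...]. A call has 1 to 20 rows; each row is the pose to reach, as a shift and turn from the pose measured when the call began, along the tool's axes at that moment; what a row does not reach only later rows make up. A row lasts 1/8 s, in which the tool goes at most 62.5 mm and 10.7 degrees, less where a joint would pass 70% of its speed; a pose out of reach is approached as far as the arm can. A call with a gripper value outside its range is refused whole. OPENING is the opening, from 0 (shut) to 1 (fully open), set as the call begins (- or left out, the last holds). The fingers move at their own pace and stop on an object; FORCE is the grip in N (left out, the last holds). Time passes only in rows, so rows that repeat a pose let the fingers close. It gives the time, the measured TCP pose, the force and the opening at its end, in the units of the state.
- manip.get_state(): the state, without advancing time (a new reading comes with each control period).
- viewer.get_image(name): name is "scene" or "top" or "wrist"; returns a dict with "frame" (420x560x3 uint8, blue, green, red), "range_z" (420x560 float32, m along the optical axis (not along the pixel's ray), 0 where there is no reading), "intrinsics" (3x3 intrinsics, pixels), "world_from_camera" (4x4, takes a point from camera to world coordinates); the wrist camera has in their place "mount" (4x4, takes a point from camera to tool coordinates, whose origin is the TCP and whose axes are the flange's). Camera axes: x right, y up, looking along -z (the intrinsics and any distortion apply to the point x, -y, -z); pixel columns grow to the right and rows downward; lengths in m; the calibration is good to about 2 mm. A picture is of the moment at which its call begins: read the wrist's pose just before it.
- job.sign_off(): hands the job in, once; it reports no verdict.
The state is a dict: "clock": time; "qpos": joint angles; "qd": joint speeds; "effort": joint torques, N m; "position": TCP position; "ee_rot": TCP orientation; "contact_force": force on the tool from outside, world axes, zero at the start; "moment": the same for the moment, N m; "width": finger opening in m.
Only numpy, scipy, OpenCV 4.12 (cv2) and the standard library are available. Lean on these libraries where they do the work, as an engineer would, in place of code of your own. Each camera call takes 0.05 s, during which the arm holds its last target. There are 200 camera calls.

## Working session

There is one attempt and no reset: what is moved stays moved. The work goes in short steps, Python scripts to look and compute and a shell command to move; the robot and the scene stay as the last step left them, time stands still between calls to the robot, and variables do not carry over. Pictures are saved under pics/ and viewed, about 8 in all and at most 12, crops included, and the job is handed in when it is done.

```bash
ls; mkdir -p pics
python3 - <<'E'
from rig import manip, viewer
import cv2,numpy as np
s=manip.get_state();print(s)
for n in("top","scene"):
    d=viewer.get_image(n);cv2.imwrite(f"pics/{n}0.png",d["frame"]);np.savez(f"pics/{n}0.npz",**d);print(n,d["intrinsics"],d["world_from_camera"],d.keys())
E
```

```text
pics
{'clock': 0.0, 'qpos': array([-1.26099236e+00,  2.76633815e-01,  1.50612735e+00,  2.70507147e-05,
        1.36068414e+00, -1.20981289e-01]), 'qd': array([-1.61658778e-03,  7.72595846e-05,  1.25697883e-03,  4.32870554e-04,
       -4.28748705e-04, -9.35552046e-04]), 'effort': array([ 1.72419863e-03, -4.16768146e+01, -2.45802426e+01,  5.51805385e-05,
        1.08119583e-02, -2.30522289e-06]), 'position': array([ 0.23996651, -0.52196627,  0.23041987]), 'ee_rot': array([-9.23444278e-04,  9.76892739e-01,  2.13728140e-01, -7.41591303e-05]), 'contact_force': array([ 0.2349772 , -0.05550269, -0.55463116]), 'moment': array([ 0.01268255, -0.03345634,  0.07000497]), 'width': 0.08548489682205959}
top [[450.57019047   0.         274.79406768]
 [  0.         450.57019047 202.73161628]
 [  0.           0.           1.        ]] [[-0.01165156  0.99121561 -0.13174162  0.4644052 ]
 [-0.9999245  -0.01103549  0.00540543  0.02234944]
 [ 0.00390412  0.13179465  0.99126935  0.97870347]
 [ 0.          0.          0.          1.        ]] dict_keys(['frame', 'range_z', 'intrinsics', 'world_from_camera'])
scene [[489.94816387   0.         271.87857628]
 [  0.         489.94816387 212.38070233]
 [  0.           0.           1.        ]] [[ 0.25273224 -0.53965928  0.8030531   1.33414575]
 [ 0.96746925  0.15072408 -0.20318834 -0.1653543 ]
 [-0.01138697  0.82828142  0.56019659  0.60158948]
 [ 0.          0.          0.          1.        ]] dict_keys(['frame', 'range_z', 'intrinsics', 'world_from_camera'])
```

View pics/top0.png

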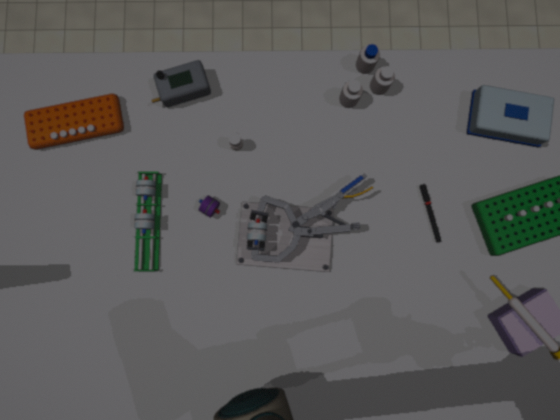

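View pics/scene0.png

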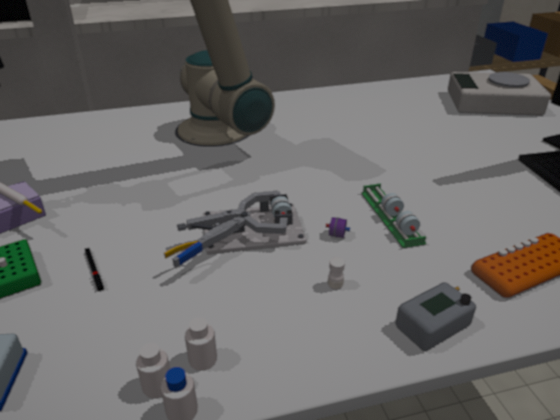

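```bash
cat > h.py <<'E'
import numpy as np,cv2
from scipy.spatial.transform import Rotation as R
def cloud(d,T=None):
    T=d["world_from_camera"] if T is None else T
    K=d["intrinsics"];z=d["range_z"];v,u=np.mgrid[:z.shape[0],:z.shape[1]]
    p=np.stack([(u-K[0,2])/K[0,0]*z,-(v-K[1,2])/K[1,1]*z,-z,np.ones_like(z)],-1)@T.T
    p=p[...,:3];p[z==0]=np.nan;return p
def tool(s):
    T=np.eye(4);q=s["ee_rot"];T[:3,:3]=R.from_quat([q[1],q[2],q[3],q[0]]).as_matrix();T[:3,3]=s["position"];return T
def px(K,T,P):
    c=np.linalg.inv(T)@np.append(P,1);return K[0,0]*c[0]/-c[2]+K[0,2],K[1,2]-K[1,1]*c[1]/-c[2]
E
python3 - <<'E'
from h import *
d=dict(np.load("pics/top0.npz"));P=cloud(d);f=d["frame"]
print("bench z",np.nanmedian(P[300:320,200:280,2]))
hsv=cv2.cvtColor(f,cv2.COLOR_BGR2HSV)
def pts(m,name):
    q=P[m];q=q[~np.isnan(q[:,0])];print(name,len(q),q.mean(0).round(4),"min",q.min(0).round(3),"max",q.max(0).round(3));return q
W=np.zeros(f.shape[:2],bool);W[170:280,225:380]=1
z=P[...,2]
m=W&(z>.006)&(z<.02)
q=pts(m,"plate");r=cv2.minAreaRect(q[:,:2].astype(np.float32));print(r,cv2.boxPoints(r))
blue=W&(cv2.inRange(hsv,(100,120,60),(125,255,255))>0);yel=W&(cv2.inRange(hsv,(15,120,60),(32,255,255))>0)
for m,n in((blue,"blue"),(yel,"yel")):
    q=pts(m,n);v,u=np.nonzero(m);print(u.min(),u.max(),v.min(),v.max());c,_,vt=None,None,np.linalg.svd(q[:,:2]-q[:,:2].mean(0))[2];print(vt[0]);t=(q[:,:2]-q[:,:2].mean(0))@vt[0];print(t.min(),t.max())
grn=np.zeros_like(W);grn[165:275,130:165]=1
m=grn&(cv2.inRange(hsv,(45,80,40),(80,255,255))>0);q=pts(m,"rack");r=cv2.minAreaRect(q[:,:2].astype(np.float32));print(r,cv2.boxPoints(r))
c=f[160:280,220:380];cv2.imwrite("pics/c0.png",cv2.resize(c,None,fx=5,fy=5,interpolation=cv2.INTER_CUBIC))
for n,(u,v) in dict(dA=(144,221),dB=(146,188),cas=(258,230),purple=(209,206)).items(): print(n,P[v-2:v+3,u-2:u+3].reshape(-1,3).mean(0).round(3))
E
```

```text
bench z 0.00042367901134060526
plate 3869 [ 0.5135 -0.0054  0.0122] min [ 0.445 -0.186  0.006] max [0.631 0.108 0.019]
((0.5260524749755859, -0.0380389541387558), (0.1774679273366928, 0.2945469915866852), 9.238370895385742) [[ 0.41482586  0.09307871]
 [ 0.46211308 -0.19764772]
 [ 0.6372791  -0.16915661]
 [ 0.58999187  0.12156981]]
blue 101 [ 0.6105 -0.1188  0.0562] min [ 0.503 -0.165  0.047] max [0.641 0.059 0.061]
255 362 176 244
[-0.50892408  0.86081141]
-0.053980273367856615 0.2067100490016461
yel 64 [ 0.6046 -0.1527  0.0534] min [ 0.598 -0.184  0.048] max [ 0.619 -0.126  0.057]
344 371 187 197
[ 0.30525059 -0.95227206]
-0.02703232487690466 0.03421498690416947
rack 1216 [0.5451 0.2875 0.0081] min [0.452 0.266 0.001] max [0.663 0.319 0.047]
((0.5573296546936035, 0.2923761308193207), (0.051738254725933075, 0.21026599407196045), 89.25759887695312) [[0.4518703  0.26787138]
 [0.6621187  0.26514697]
 [0.662789   0.31688088]
 [0.45254064 0.3196053 ]]
dA [0.553 0.288 0.051]
dB [0.622 0.285 0.051]
cas [0.53  0.052 0.066]
purple [0.584 0.155 0.04 ]
```

View pics/c0.png

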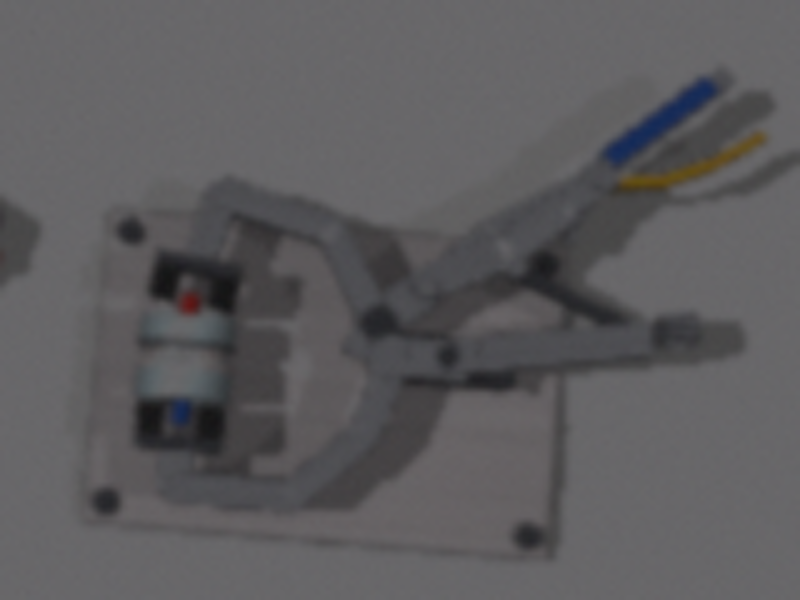

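```bash
cat >> h.py <<'E'
def ray(d,u,v,z,T=None):
    T=d["world_from_camera"] if T is None else T
    K=d["intrinsics"];r=T[:3,:3]@np.array([(u-K[0,2])/K[0,0],-(v-K[1,2])/K[1,1],-1]);o=T[:3,3];return o+r*(z-o[2])/r[2]
E
python3 - <<'E'
from h import *
d=dict(np.load("pics/top0.npz"));P=cloud(d)
c={"c1":(105,207,.012),"c2":(80,522,.012),"c3":(552,557,.012),"b1":(131,231,.014),"b2":(105,501,.014),"b3":(528,536,.014),"piv":(378,320,.06),"red":(190,303,.0515),"blue":(181,412,.0515),"g0":(607,155,.057),"g1":(708,80,.057),"gf0":(600,148,.057),"l1":(765,138,.0535),"l0":(625,184,.0535),"knob":(700,338,.054)}
W={k:ray(d,220+u/5-.4,160+v/5-.4,z) for k,(u,v,z) in c.items()}
for k in W: print(k,W[k].round(4))
e=W["c3"]-W["c2"];print("len",np.linalg.norm(e),np.linalg.norm(W["c1"]-W["c2"]));
e=W["b2"]-W["b3"];yaw=np.arctan2(-e[0],e[1]);e2=W["b1"]-W["b2"];print("yaws",yaw,np.arctan2(e2[1],e2[0]))
# rack height profile across y at empty bay and lengthwise
z=P[...,2]
for x0 in(.47,.48,.49,.505):
    m=(abs(P[...,0]-x0)<.003)&(abs(P[...,1]-.29)<.04);q=P[m];q=q[np.argsort(q[:,1])];print(x0,[(round(a*1000),round(b*1000)) for a,b in q[:,1:]][::2])
E
```

```text
c1 [0.5975 0.0911 0.012 ]
c2 [0.4625 0.1019 0.012 ]
c3 [ 0.4454 -0.0984  0.012 ]
b1 [0.5866 0.0797 0.014 ]
b2 [0.4712 0.0911 0.014 ]
b3 [ 0.4544 -0.0882  0.014 ]
piv [ 0.543  -0.0239  0.06  ]
red [0.5516 0.0532 0.0515]
blue [0.5068 0.0572 0.0515]
g0 [ 0.6107 -0.1202  0.057 ]
g1 [ 0.6419 -0.1632  0.057 ]
gf0 [ 0.6137 -0.1173  0.057 ]
l1 [ 0.6177 -0.1868  0.0535]
l0 [ 0.599  -0.1278  0.0535]
knob [ 0.5346 -0.1565  0.054 ]
len 0.20102312836539812 0.1354611059814855
yaws -0.09348876836081689 -0.09846972856406287
0.47 [(250, 0), (251, -1), (253, -1), (254, 2), (255, -3), (257, 0), (258, 4), (260, -3), (261, 1), (263, 2), (263, 0), (266, -1), (267, 2), (268, -1), (269, 4), (270, 9), (271, 6), (273, 6), (274, 8), (275, 4), (277, 5), (279, 8), (279, 5), (279, 13), (281, 16), (281, 15), (282, 17), (285, 15), (289, 9), (292, 7), (294, 6), (295, 8), (297, 10), (300, 9), (302, 9), (302, 8), (304, 16), (306, 17), (309, 12), (312, 8), (313, 5), (315, 5), (317, 8), (318, 5), (319, 8), (323, 1), (324, 0), (326, -1), (327, 3), (328, 0), (329, 2)]
0.48 [(250, 2), (253, 1), (255, 1), (256, -3), (257, -
[... 978 characters left out ...]
15), (311, 8), (313, 8), (314, 4), (316, 6), (318, 6), (319, 3), (322, 1), (324, 0), (325, -2), (326, 0), (328, 0), (330, 4)]
0.505 [(251, 2), (251, 1), (253, 0), (256, -1), (256, -2), (258, 0), (260, 1), (260, -3), (263, -3), (264, 1), (266, -1), (267, -2), (268, 0), (269, 5), (270, 3), (271, 7), (273, 8), (273, 6), (275, 7), (277, 8), (278, 4), (279, 9), (279, 8), (282, 15), (283, 11), (283, 16), (288, 9), (290, 2), (290, 7), (293, 6), (293, 5), (295, 7), (297, 6), (297, 5), (299, 5), (301, 5), (302, 5), (303, 17), (303, 16), (304, 11), (305, 15), (307, 17), (308, 13), (312, 5), (314, 7), (314, 5), (316, 6), (318, 7), (319, 5), (323, -1), (324, 1), (326, -4), (327, 0), (329, 1), (329, -2)]
```

```bash
python3 -m crank '[[0.555,-0.177,0.0,0,0,29.7],[0.555,-0.177,0.0,0,0,29.7],[0.555,-0.177,0.0,0,0,29.7],[0.555,-0.177,0.0,0,0,29.7],[0.555,-0.177,0.0,0,0,29.7],[0.555,-0.177,0.0,0,0,29.7],[0.555,-0.177,0.0,0,0,29.7],[0.555,-0.177,0.0,0,0,29.7],[0.555,-0.177,0.0,0,0,29.7],[0.555,-0.177,0.0,0,0,29.7],[0.555,-0.177,0.0,0,0,29.7],[0.555,-0.177,0.0,0,0,29.7]]' 0
cat > w.py <<'E'
import sys;from h import *
from rig import manip,viewer
s=manip.get_state();d=viewer.get_image("wrist");T=tool(s)@d["mount"];d["T"]=T;d["world_from_camera"]=T
np.savez(f"pics/{sys.argv[1]}.npz",**d);f=d["frame"].copy()
g=np.clip(f.astype(float)*1.8,0,255).astype(np.uint8);cv2.imwrite(f"pics/{sys.argv[1]}.png",g)
print(s["clock"],s["position"].round(4),np.degrees(R.from_matrix(tool(s)[:3,:3]).as_rotvec()).round(1),s["contact_force"].round(2),s["width"]);print(d["mount"].round(3))
E
python3 w.py w1
```

```text
clock: 1.6
position: [0.6695, -0.1299, 0.2304]
ee_rot: [-0.001, 0.999, -0.044, -0.001]
contact_force: [-0.3, 0.1, 0.3]
width: -0.0
1.6 [ 0.6695 -0.1299  0.2304] [-179.8    7.9    0.2] [-0.25  0.06  0.34] -4.07787675026221e-05
[[-0.     0.964  0.265  0.067]
 [ 1.     0.    -0.     0.   ]
 [-0.     0.265 -0.964 -0.142]
 [ 0.     0.     0.     1.   ]]
```

View pics/w1.png

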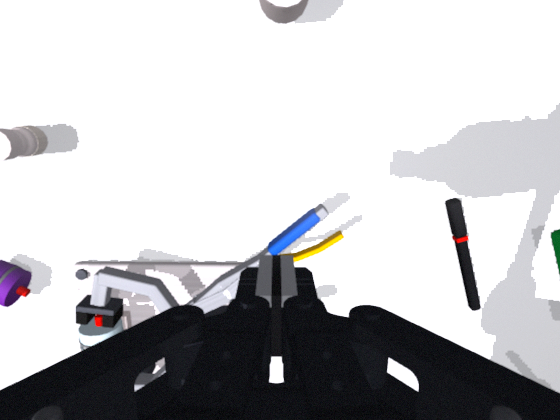

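The wrist view shows the blue grip from (270,250) to (320,210) with its outer face up-left, and the lever end at (342,235).

```bash
cat >> h.py <<'E'
O=np.array([.543,-.024]);yaw=-.087
ex=np.array([np.cos(yaw),np.sin(yaw)]);ey=np.array([-ex[1],ex[0]])
def pl(p): q=np.asarray(p)[...,:2]-O;return np.stack([q@ex,q@ey],-1)*1000
def wo(x,y): return O+(ex*x+ey*y)/1000
E
python3 - <<'E'
from h import *
d=dict(np.load("pics/w1.npz"));P=cloud(d);hsv=cv2.cvtColor(d["frame"],cv2.COLOR_BGR2HSV)
for n,lo,hi in(("blue",(100,120,40),(125,255,255)),("yel",(18,120,60),(32,255,255))):
    m=(cv2.inRange(hsv,lo,hi)>0);m[:190]=0;m[300:]=0;m[:,:240]=0;m[:,370:]=0
    r=cv2.minAreaRect(np.argwhere(m)[:,::-1].astype(np.float32));b=cv2.boxPoints(r)
    print(n,m.sum(),np.nanpercentile(P[m][:,2],[5,50,95]))
    zt=.057 if n=="blue" else .0535
    for u,v in b: print((u,v),pl(ray(d,u,v,zt)).round(1),end=" ")
    print()
for n,u,v,z in(("piv?",152,366,.06),("b1",82,273,.014),("red",99,321,.0515)): print(n,ray(d,u,v,z),pl(ray(d,u,v,z)))
for a in((136,-94),(57,-117)):print(wo(*a))
E
```

```text
blue 805 [0.04591868 0.05566264 0.05733105]
(np.float32(264.3903), np.float32(246.5152)) [ 81.9 -84.1] (np.float32(311.47366), np.float32(208.6188)) [ 117.1 -125.4] (np.float32(320.18234), np.float32(219.43866)) [ 107.3 -133.3] (np.float32(273.09897), np.float32(257.33505)) [ 71.5 -91.8] 
yel 446 [0.0433404  0.05166156 0.05348383]
(np.float32(283.00003), np.float32(254.0)) [  73.3 -100.8] (np.float32(339.98087), np.float32(230.17163)) [  96.2 -151.8] (np.float32(344.53683), np.float32(241.0664)) [  85.8 -156.3] (np.float32(287.556), np.float32(264.89478)) [  62.6 -105.1] 
piv? [0.50422487 0.00629283 0.06      ] [-41.26063097  26.80907612]
b1 [0.58847313 0.07984206 0.014     ] [ 36.2782765  107.40049549]
red [0.55283051 0.05226011 0.0515    ] [ 3.16706865 76.82585959]
[ 0.67031795 -0.12946156]
[ 0.58961826 -0.14551024]
```

```bash
python3 -m crank '[[0,0,0.06,0,0,0],[0,0,0.12,0,0,0],[0,0,0.17,0,0,0],[0,0,0.194,0,0,0],[0,0,0.196,0,0,0],[-0.01,0.003,0.196,0,0,0],[-0.015,0.004,0.196,0,0,0],[-0.015,0.004,0.196,0,0,0]]'
python3 -m crank '[[-0.004,0.002,0,0,0,0],[-0.008,0.004,0,0,0,0],[-0.012,0.006,0,0,0,0],[-0.012,0.006,0,0,0,0]]'
```

```text
clock: 2.65
position: [0.6537, -0.1331, 0.0363]
ee_rot: [-0.0, 0.999, -0.044, 0.0]
contact_force: [-0.3, -0.8, 0.2]
width: -0.0002
clock: 3.15
position: [0.642, -0.1383, 0.0366]
ee_rot: [-0.0, 0.999, -0.045, 0.001]
contact_force: [2.1, 0.4, 0.1]
width: -0.0001
```

```bash
for i in 1; do python3 -m crank '[[-0.004,0.002,0,0,0,0],[-0.008,0.004,0,0,0,0],[-0.012,0.006,0,0,0,0],[-0.012,0.006,0,0,0,0]]'; done
python3 -m crank '[[-0.004,0.002,0,0,0,0],[-0.008,0.004,0,0,0,0],[-0.011,0.005,0,0,0,0],[-0.011,0.005,0,0,0,0]]'
```

```text
clock: 3.65
position: [0.6312, -0.1437, 0.037]
ee_rot: [0.0, 0.999, -0.045, 0.003]
contact_force: [7.5, 0.1, -1.5]
width: 0.0
clock: 4.15
position: [0.6233, -0.1476, 0.0372]
ee_rot: [-0.0, 0.999, -0.045, 0.007]
contact_force: [11.0, 1.7, -4.9]
width: 0.0001
```

```bash
python3 -m crank '[[-0.004,0.002,0,0,0,0],[-0.008,0.003,0,0,0,0],[-0.01,0.004,0,0,0,0],[-0.01,0.004,0,0,0,0]]'
python3 -m crank '[[-0.004,0.002,0,0,0,0],[-0.008,0.003,0,0,0,0],[-0.01,0.004,0,0,0,0],[-0.01,0.004,0,0,0,0]]'
```

```text
clock: 4.65
position: [0.616, -0.1503, 0.0374]
ee_rot: [-0.001, 0.999, -0.046, 0.01]
contact_force: [9.5, 3.1, -4.6]
width: -0.0001
clock: 5.15
position: [0.6076, -0.153, 0.0373]
ee_rot: [-0.001, 0.999, -0.047, 0.013]
contact_force: [8.1, 0.6, -2.7]
width: 0.0003
```

```bash
python3 -m crank '[[-0.004,0.001,0,0,-1,0],[-0.008,0.002,0,0,-1.5,0],[-0.009,0.002,0,0,-1.5,0],[-0.009,0.002,0,0,-1.5,0]]'
python3 -m crank '[[-0.003,0.001,0,0,0,0],[-0.006,0.002,0,0,0,0],[-0.006,0.002,0,0,0,0]]'
```

```text
clock: 5.65
position: [0.597, -0.154, 0.0369]
ee_rot: [-0.002, 0.999, -0.047, -0.002]
contact_force: [0.6, -0.2, 0.3]
width: 0.0001
clock: 6.02
position: [0.591, -0.1547, 0.0368]
ee_rot: [-0.003, 0.999, -0.047, -0.001]
contact_force: [3.6, 2.9, -1.4]
width: 0.0001
```

```bash
python3 -m crank '[[-0.002,0.0,0,0,0,0],[-0.003,0.0,0,0,0,0],[-0.003,0.0,0,0,0,0]]'
python3 -c "
from rig import manip;print(manip.get_state()['contact_force'])"
```

```text
clock: 6.4
position: [0.5907, -0.1547, 0.037]
ee_rot: [-0.002, 0.999, -0.047, 0.001]
contact_force: [6.8, 2.5, -5.3]
width: -0.0002
[ 6.79265012  2.45847138 -5.2762635 ]
```

```bash
python3 -m crank '[[-0.002,0.0,0,0,0,0],[-0.003,0.0,0,0,0,0],[-0.003,0.0,0,0,0,0]]'
```

```text
clock: 6.78
position: [0.5907, -0.1547, 0.0371]
ee_rot: [-0.002, 0.999, -0.047, 0.004]
contact_force: [8.0, 1.4, -5.9]
width: -0.0
```

```bash
python3 -m crank '[[0.004,0,0,0,0,0],[0.02,0,0,0,0,0],[0.05,0,0,0,0,0],[0.06,0,-0.05,0,0,0],[0.06,0,-0.11,0,0,0],[0.06,0,-0.17,0,0,0],[0.06,0,-0.19,0,0,0],[0.06,0,-0.19,0,0,0]]'; python3 w.py w2
```

```text
clock: 7.78
position: [0.6487, -0.1617, 0.2297]
ee_rot: [-0.001, 0.999, -0.047, 0.006]
contact_force: [0.2, 0.2, 0.3]
width: -0.0001
7.775 [ 0.6487 -0.1617  0.2297] [-179.7    8.5   -1. ] [0.2  0.15 0.27] -7.984519585186301e-05
[[-0.     0.964  0.265  0.067]
 [ 1.     0.    -0.     0.   ]
 [-0.     0.265 -0.964 -0.142]
 [ 0.     0.     0.     1.   ]]
```

View pics/w2.png

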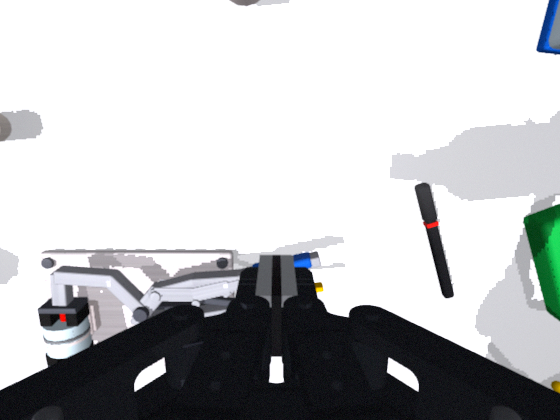

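```bash
python3 -m crank '[[-0.06,0.015,0,0,-0.7,-0.4],[-0.125,0.033,0.03,0,-0.7,-0.4],[-0.125,0.033,0.08,0,-0.7,-0.4],[-0.125,0.033,0.10,0,-0.7,-0.4],[-0.125,0.033,0.10,0,-0.7,-0.4]]'; python3 w.py w3
python3 - <<'E'
from h import *
for n in("w2","w3"):
    d=dict(np.load(f"pics/{n}.npz"));hsv=cv2.cvtColor(d["frame"],cv2.COLOR_BGR2HSV)
    for c,lo,hi in(("blue",(100,120,40),(125,255,255)),("yel",(18,120,60),(32,255,255))):
        m=cv2.inRange(hsv,lo,hi);k,l,st,ce=cv2.connectedComponentsWithStats(m)
        for i in range(1,k):
            if st[i,4]>30:
                print(n,c,st[i]);b=cv2.boxPoints(cv2.minAreaRect(np.argwhere(l==i)[:,::-1].astype(np.float32)))
                for u,v in b: print("   ",(round(float(u)),round(float(v))),pl(ray(d,u,v,.057 if c=="blue" else .0535)).round(1),end="")
                print()
E
```

```text
clock: 8.45
position: [0.518, -0.1808, 0.123]
ee_rot: [-0.004, 0.999, -0.044, -0.006]
contact_force: [-0.2, -0.1, 0.0]
width: -0.0001
8.45 [ 0.518  -0.1808  0.123 ] [-179.4    7.9    1.1] [-0.24 -0.13  0.02] -7.956765712202637e-05
[[-0.     0.964  0.265  0.067]
 [ 1.     0.    -0.     0.   ]
 [-0.     0.265 -0.964 -0.142]
 [ 0.     0.     0.     1.   ]]
w2 blue [537   0  23  54 594]
    (537, 0) [ 263.2 -326.4]    (559, 0) [ 263.1 -343.1]    (559, 53) [ 225.7 -349.9]    (537, 53) [ 225.8 -332.8]
w2 blue [294 253  18  16 231]
    (294, 268) [  46.  -143.4]    (294, 253) [  60.5 -143.4]    (311, 253) [  60.4 -158.6]    (311, 268) [  45.9 -158.8]
w2 yel [315 283   8   9  60]
    (315, 283) [  29.4 -163.1]    (322, 283) [  29.4 -169.6]    (322, 291) [  21.2 -169.8]    (315, 291) [  21.3 -163.3]
w2 yel [553 381   7  12  65]
    (553, 381) [ -78.8 -402.5]    (559, 381) [ -78.9 -408.4]    (559, 392) [ -91.9 -410.8]    (553, 392) [ -91.8 -404.8]
w3 blue [ 179  108   99   38 1687]
    (178, 130) [  43.3 -105. ]    (275, 107) [  55.2 -157.4]    (279, 124) [  46.5 -159.6]    (182, 147) [  34.2 -106.5]
w3 yel [ 181  152  117   23 1029]
    (180, 169) [  21.4 -103.7]    (182, 152) [  31.1 -105.3]    (298, 162) [  25.2 -170.3]    (296, 179) [  15.4 -169.6]
```

View pics/w3.png

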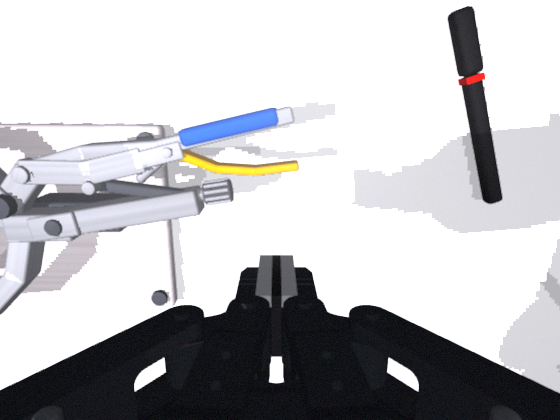

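```bash
python3 -m crank '[[0,0,0.05,-0.5,0.7,0],[0,0,0.082,-0.5,0.7,0],[0,0,0.086,-0.5,0.7,0],[0.006,0,0.086,-0.5,0.7,0],[0.01,0,0.086,-0.5,0.7,0],[0.01,0,0.086,-0.5,0.7,0]]'
python3 -m crank '[[0.003,0,0,0,0,0],[0.006,0,0,0,0,0],[0.006,0,0,0,0,0]]'
```

```text
clock: 9.25
position: [0.5304, -0.1824, 0.04]
ee_rot: [0.002, 0.999, -0.044, 0.003]
contact_force: [-0.5, -0.2, 0.5]
width: -0.0
clock: 9.62
position: [0.5365, -0.1829, 0.0401]
ee_rot: [0.002, 0.999, -0.044, 0.003]
contact_force: [-0.2, 0.7, 0.7]
width: 0.0001
```

```bash
python3 -m crank '[[0.003,0,0,0,0,0],[0.006,0,0,0,0,0],[0.006,0,0,0,0,0]]'
```

```text
clock: 10.0
position: [0.5423, -0.184, 0.04]
ee_rot: [0.003, 0.999, -0.044, 0.003]
contact_force: [-1.7, -3.8, 0.2]
width: 0.0001
```

```bash
python3 -m crank '[[0.002,0,0,0,0,0],[0.004,0,0,0,0,0],[0.004,0,0,0,0,0]]'
```

```text
clock: 10.38
position: [0.5474, -0.184, 0.0401]
ee_rot: [0.003, 0.999, -0.044, 0.004]
contact_force: [0.5, -0.6, -0.1]
width: 0.0001
```

```bash
python3 -m crank '[[0.002,0,0,0,0,0],[0.004,0,0,0,0,0],[0.004,0,0,0,0,0]]'
```

```text
clock: 10.75
position: [0.5518, -0.1843, 0.0402]
ee_rot: [0.003, 0.999, -0.044, 0.004]
contact_force: [-0.3, 0.2, -0.1]
width: -0.0
```

```bash
python3 -m crank '[[-0.015,0,0,0,0,0],[-0.02,0,-0.03,0,0,0],[-0.02,0,-0.09,0,0,0],[-0.02,0,-0.13,0,0,0],[-0.02,0,-0.13,0,0,0]]'; python3 w.py w4
```

```text
clock: 11.38
position: [0.5319, -0.1826, 0.1737]
ee_rot: [0.004, 0.999, -0.044, 0.007]
contact_force: [-0.4, -0.4, -0.2]
width: -0.0002
11.375 [ 0.5319 -0.1826  0.1737] [179.4  -7.9   1.3] [-0.36 -0.4  -0.24] -0.0002172750959527106
[[-0.     0.964  0.265  0.067]
 [ 1.     0.    -0.     0.   ]
 [-0.     0.265 -0.964 -0.142]
 [ 0.     0.     0.     1.   ]]
```

View pics/w4.png

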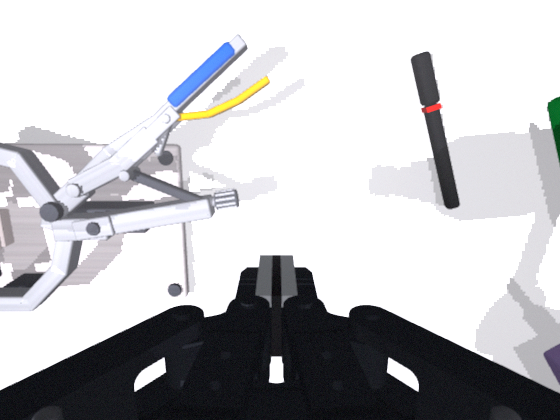

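```bash
python3 -m crank '[[-0.02,-0.06,-0.03,0.4,-0.8,0],[-0.04,-0.12,-0.03,0.4,-0.8,0],[-0.06,-0.18,-0.03,0.4,-0.8,0],[-0.083,-0.237,-0.03,0.4,-0.8,0],[-0.083,-0.237,-0.03,0.4,-0.8,0],[-0.083,-0.237,-0.03,0.4,-0.8,0]]' 0.74; python3 w.py w5
```

```text
clock: 12.18
position: [0.4673, 0.0617, 0.198]
ee_rot: [-0.0, 0.999, -0.043, -0.003]
contact_force: [-0.4, -0.6, 0.2]
width: 0.0633
12.175 [0.4673 0.0617 0.198 ] [-179.8    7.8    0.5] [-0.42 -0.57  0.21] 0.06331955309154341
[[-0.     0.964  0.265  0.067]
 [ 1.     0.    -0.     0.   ]
 [-0.     0.265 -0.964 -0.142]
 [ 0.     0.     0.     1.   ]]
```

View pics/w5.png

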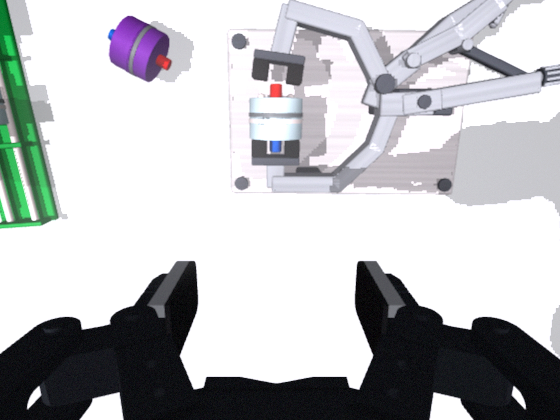

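Run:
```python
from h import *
d=dict(np.load("pics/w5.npz"));P=cloud(d)
hsv=cv2.cvtColor(d["frame"],cv2.COLOR_BGR2HSV)
w=np.zeros(P.shape[:2],bool);w[90:150,245:306]=1
q=P[w&(P[...,2]>.06)];print(len(q),"top",pl(q).min(0),pl(q).max(0),np.percentile(pl(q),[3,97],axis=0))
print("L/R edge at z47",[pl(ray(d,u,118,.047)).round(1) for u in(249.5,302)],"ends z66",[pl(ray(d,275,v,.065)).round(1) for v in(97,139)])
for c,(lo,hi) in dict(red=((0,150,50),(8,255,255)),blue=((105,120,30),(128,255,255))).items():
    m=(cv2.inRange(hsv,lo,hi)>0)&(np.mgrid[:420,:560][1]>245)&(np.mgrid[:420,:560][1]<306);v,u=np.nonzero(m);print(c,u.min(),u.max(),v.min(),v.max(),pl(ray(d,u.mean()+.0,v.mean(),.05)))
for u,v,z in((238,41,.014),(241,183,.014),(444,184,.014),(385,83,.062)):print(pl(ray(d,u,v,z)).round(1))
# rack
g=(cv2.inRange(hsv,(45,80,30),(80,255,255))>0);g[:,120:]=0
q=P[g];q=q[np.isfinite(q[:,0])];print("rack min/max",q.min(0),q.max(0))
d=dict(np.load("pics/top0.npz"));P=cloud(d)
for n,x0 in(("A",.557),("B",.627)):
    q=P[(abs(P[...,0]-x0)<.04)&(abs(P[...,1]-.292)<.03)&(P[...,2]>.047)];print(n,q.mean(0),q.min(0),q.max(0))
for x0 in (.465,.48,.495,.51):
    q=P[(abs(P[...,0]-x0)<.006)&(abs(P[...,1]-.292)<.035)&(P[...,2]>.003)&(P[...,2]<.03)];print(x0,np.percentile(q[:,1],[2,98]),np.percentile(q[:,1],[2,98]).mean())
```

```text
1688 top [-43.10140949  62.44826366] [-9.88497633 94.64452053] [[-38.48279759  66.31644178]
 [-10.6220259   93.0812998 ]]
L/R edge at z47 [array([-24.2,  98.8]), array([-24.2,  59. ])] ends z66 [array([-9.3, 79.4]), array([-38.3,  79.4])]
red 271 280 84 96 [-4.10323294 79.14488194]
blue 271 280 141 151 [-44.70873633  79.06168728]
[ 34.6 109.1]
[-81.  109.6]
[-81.8 -69.9]
[0.2 2.2]
rack min/max [ 0.45041529  0.26639151 -0.00178096] [0.63572021 0.3200388  0.03429874]
A [0.55495192 0.2918241  0.05086214] [0.54019249 0.27791908 0.04707494] [0.56987267 0.30755836 0.05532485]
B [0.6247068  0.29101356 0.05092221] [0.61083332 0.27761827 0.04709299] [0.63907458 0.30688912 0.05624665]
0.465 [0.26777188 0.31903709] 0.2934044857423679
0.48 [0.26819329 0.3172241 ] 0.2927086977350545
0.495 [0.26861003 0.31805502] 0.293332527877966
0.51 [0.26773039 0.31860802] 0.2931692032902482
```

```bash
python3 -m crank '[[0.04,0,0.04,0,0.3,0],[0.059,0,0.08,0,0.3,0],[0.059,0,0.10,0,0.3,0],[0.059,0,0.10,0,0.3,0]]'
python3 -m crank '[[0,0,0.03,0,0,0],[0,0,0.06,0,0,0],[0,0,0.071,0,0,0],[0,0,0.071,0,0,0]]'
```

```text
clock: 12.72
position: [0.5251, 0.0539, 0.0956]
ee_rot: [0.0, 0.999, -0.045, -0.003]
contact_force: [0.6, 0.1, -0.1]
width: 0.0633
clock: 13.22
position: [0.5251, 0.0534, 0.0249]
ee_rot: [0.0, 0.999, -0.046, -0.003]
contact_force: [-0.1, -1.1, 1.1]
width: 0.0634
```

```bash
python3 -m crank '[[0.001,-0.0034,0,0,0,0],[0.001,-0.0034,0,0,0,0]]'
python3 -m crank '[[0,0,0,0,0,0],[0,0,0,0,0,0],[0,0,0,0,0,0],[0,0,0,0,0,0],[0,0,0,0,0,0],[0,0,0,0,0,0]]' 0 30
```

```text
clock: 13.48
position: [0.5276, 0.0569, 0.0261]
ee_rot: [0.0, 0.999, -0.045, -0.001]
contact_force: [-0.1, 0.6, -0.2]
width: 0.0635
clock: 14.22
position: [0.5281, 0.057, 0.0267]
ee_rot: [0.0, 0.999, -0.045, -0.001]
contact_force: [-0.1, 0.4, 6.2]
width: 0.0391
```

```bash
python3 -m crank '[[0,0,-0.003,0,0,0],[0,0,-0.008,0,0,0],[0,0,-0.015,0,0,0],[0,0,-0.015,0,0,0]]'
python3 -m crank '[[0,0,-0.02,0,0,0],[0,0,-0.05,0,0,0],[0,0,-0.085,0,0,0],[0,0,-0.11,0,0,0],[0,0,-0.11,0,0,0],[0,0,-0.11,0,0,0]]'; python3 w.py w6
```

```text
clock: 14.72
position: [0.5283, 0.057, 0.0423]
ee_rot: [0.0, 0.999, -0.045, -0.0]
contact_force: [-0.3, 0.7, -0.5]
width: 0.0393
clock: 15.48
position: [0.5273, 0.057, 0.1511]
ee_rot: [0.0, 0.999, -0.045, -0.002]
contact_force: [-1.1, -0.9, -1.1]
width: 0.0388
15.475 [0.5273 0.057  0.1511] [179.8  -8.2  -0.3] [-1.11 -0.94 -1.05] 0.03880110800850905
[[-0.     0.964  0.265  0.067]
 [ 1.     0.    -0.     0.   ]
 [-0.     0.265 -0.964 -0.142]
 [ 0.     0.     0.     1.   ]]
```

View pics/w6.png

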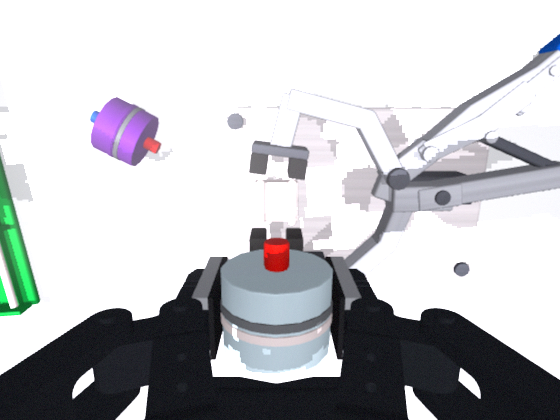

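Run:
```python
from h import *
d=dict(np.load("pics/w6.npz"));P=cloud(d,d["mount"]) # tool frame
w=np.zeros(P.shape[:2],bool);w[235:352,225:328]=1
q=P[w];q=q[np.isfinite(q[:,0])&(abs(q[:,1])<.004)&(abs(q[:,0])<.05)]
q=q[np.argsort(q[:,0])]
for a in np.arange(-.02,.034,.003):
    s=q[(q[:,0]>=a)&(q[:,0]<a+.003)]
    if len(s): print(round(a+.0015,4),len(s),np.percentile(s[:,2],[5,50,95]).round(4))
v,u=np.mgrid[:420,:560]
for vv in (280,300): print([P[vv,c].round(4) for c in (222,226,276,326,330)])
```

```text
-0.0095 7 [-0.0382 -0.0379 -0.0375]
-0.0065 157 [-0.0397 -0.0389 -0.0379]
-0.0035 237 [-0.0402 -0.0392 -0.0381]
-0.0005 189 [-0.0401 -0.0392 -0.0383]
0.0025 243 [-0.04   -0.0389 -0.038 ]
0.0055 231 [-0.0397 -0.0388 -0.0377]
0.0085 226 [-0.0396 -0.0387 -0.0378]
0.0115 758 [-0.0392 -0.0336 -0.0226]
0.0145 188 [-0.0246 -0.023  -0.021 ]
0.0175 190 [-0.0239 -0.0227 -0.0211]
0.0205 202 [-0.0241 -0.0228 -0.0208]
0.0235 156 [-0.0233 -0.0202 -0.0163]
[array([ 0.0115, -0.0179, -0.0274]), array([ 0.0124, -0.0163, -0.0292]), array([ 0.012 ,  0.0001, -0.0284]), array([ 0.0124,  0.0165, -0.0291]), array([ 0.0109,  0.0183, -0.026 ])]
[array([ 0.0037, -0.0183, -0.0266]), array([ 0.0055, -0.0165, -0.0298]), array([ 0.0103,  0.0001, -0.0386]), array([ 0.0052,  0.0167, -0.0294]), array([ 0.0025,  0.0189, -0.0244])]
```

```bash
python3 -m crank '[[-0.012,-0.045,0,0,0,-1],[-0.025,-0.09,0,0,0,-2],[-0.038,-0.14,0,0,0,-3],[-0.05,-0.19,0,0,0,-4],[-0.061,-0.231,0,0,0,-4.5],[-0.061,-0.231,0.03,0,0.2,-4.5],[-0.061,-0.231,0.06,0,0.2,-4.5],[-0.061,-0.231,0.06,0,0.2,-4.5]]'; python3 w.py w7
```

```text
clock: 16.52
position: [0.4842, 0.2915, 0.0874]
ee_rot: [0.002, 1.0, -0.006, -0.004]
contact_force: [0.5, 0.6, -0.4]
width: 0.0387
16.525 [0.4842 0.2915 0.0874] [179.8  -1.1  -0.8] [ 0.52  0.61 -0.38] 0.0386948876701205
[[-0.     0.964  0.265  0.067]
 [ 1.     0.    -0.     0.   ]
 [-0.     0.265 -0.964 -0.142]
 [ 0.     0.     0.     1.   ]]
```

View pics/w7.png

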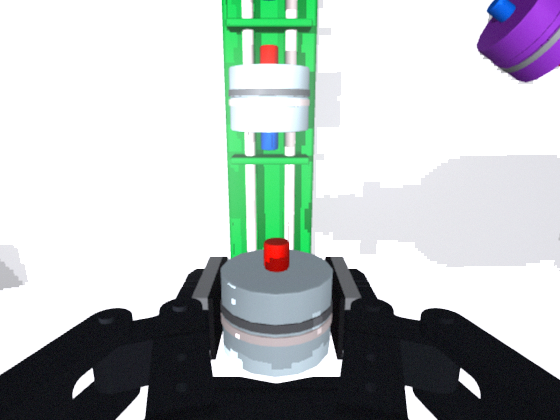

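Run:
```python
from h import *
d=dict(np.load("pics/w7.npz"));P=cloud(d)
q=P[60:132,225:315].reshape(-1,3);q=q[q[:,2]>.046];print("A",q.mean(0),np.percentile(q,[2,98],axis=0))
for v in(185,225,245):
    r=d["frame"][v].astype(int);g=(r[:,1]-(r[:,0]+r[:,2])/2)>25;u=np.nonzero(g[200:340])[0]+200;
    print(v,u.min(),u.max(),ray(d,u.min(),v,.006),ray(d,u.max(),v,.006),P[v,240:300:4,2].round(3))
print("div",ray(d,270,160,.022),ray(d,270,22,.022))
```

```text
A [0.55525984 0.2941172  0.04984336] [[0.54083898 0.28103518 0.04627491]
 [0.569155   0.30745478 0.05257849]]
185 228 311 [0.50575685 0.31988053 0.006     ] [0.5050965 0.2695936 0.006    ] [0.006 0.012 0.015 0.013 0.008 0.005 0.005 0.005 0.005 0.006 0.004 0.013
 0.015 0.015 0.004]
225 230 310 [0.48029891 0.31983607 0.006     ] [0.47961929 0.26987978 0.006     ] [0.006 0.006 0.014 0.014 0.012 0.006 0.006 0.005 0.005 0.005 0.007 0.013
 0.014 0.013 0.005]
245 230 310 [0.46698372 0.3204464  0.006     ] [0.46628097 0.26971217 0.006     ] [0.005 0.005 0.013 0.015 0.012 0.004 0.108 0.11  0.109 0.11  0.111 0.109
 0.108 0.014 0.006]
div [0.52285499 0.29397562 0.022     ] [0.59211814 0.29282327 0.022     ]
```

```bash
python3 -m crank '[[0.0043,-0.0028,0,0.2,0.5,0],[0.0043,-0.0028,0.03,0.2,0.5,0],[0.0043,-0.0028,0.055,0.2,0.5,0],[0.0043,-0.0028,0.065,0.2,0.5,0],[0.0043,-0.0028,0.066,0.2,0.5,0],[0.0043,-0.0028,0.066,0.2,0.5,0]]'
```

```text
clock: 17.32
position: [0.4907, 0.295, 0.0243]
ee_rot: [-0.001, 1.0, -0.006, 0.003]
contact_force: [-0.1, -0.1, -0.1]
width: 0.0389
```

```bash
python3 -m crank '[[0,0,0.002,0,0,0],[0,0,0.004,0,0,0],[0,0,0.005,0,0,0],[0,0,0.005,0,0,0]]'
```

```text
clock: 17.82
position: [0.4907, 0.295, 0.0192]
ee_rot: [-0.001, 1.0, -0.006, 0.003]
contact_force: [0.1, 0.9, -0.2]
width: 0.0392
```

```bash
python3 -m crank '[[-0.002,0,0.0015,0,-0.3,0],[-0.002,0,0.003,0,-0.3,0],[-0.002,0,0.004,0,-0.3,0],[-0.002,0,0.004,0,-0.3,0]]'
```

```text
clock: 18.32
position: [0.4886, 0.295, 0.015]
ee_rot: [-0.001, 1.0, -0.006, 0.0]
contact_force: [0.3, -0.1, -0.6]
width: 0.0396
```

```bash
python3 -m crank '[[0,0,0.001,0,0,0],[0,0,0.0015,0,0,0],[0,0,0.0015,0,0,0]]'
```

```text
clock: 18.7
position: [0.4886, 0.295, 0.0135]
ee_rot: [-0.001, 1.0, -0.006, 0.0]
contact_force: [-0.2, -0.3, 0.1]
width: 0.0391
```

```bash
python3 -m crank '[[0,0,0.001,0,0,0],[0,0,0.001,0,0,0]]'
```

```text
clock: 18.95
position: [0.4887, 0.295, 0.0125]
ee_rot: [-0.001, 1.0, -0.006, 0.0]
contact_force: [-0.2, -0.6, -0.9]
width: 0.0391
```

```bash
python3 -m crank '[[0,0,0.001,0,0,0],[0,0,0.001,0,0,0]]'
```

```text
clock: 19.2
position: [0.4888, 0.2951, 0.0123]
ee_rot: [-0.001, 1.0, -0.006, 0.0]
contact_force: [-0.8, -1.1, 5.1]
width: 0.0393
```

```bash
python3 -m crank '[[0,0,0,0,0,0],[0,0,0,0,0,0],[0,0,0,0,0,0],[0,0,0,0,0,0],[0,0,-0.005,0,0,0],[0,0,-0.03,0,0,0],[0,0,-0.08,0,0,0],[-0.03,0,-0.13,0,0,0],[-0.06,0,-0.15,0,0,0],[-0.07,0,-0.15,0,0,0],[-0.07,0,-0.15,0,0,0]]' 0.74; python3 w.py w8;python3 - <<'E'
from h import *
d=dict(np.load("pics/w8.npz"));P=cloud(d)
w=(abs(P[...,1]-.294)<.03)&(P[...,2]>.044)&(P[...,2]<.07);
for n,x in(("new",.486),("A",.555)):
    q=P[w&(abs(P[...,0]-x)<.03)];print(n,len(q),q.mean(0).round(4),np.percentile(q,[2,98],axis=0).round(4))
E
```

```text
clock: 20.58
position: [0.4181, 0.2954, 0.1616]
ee_rot: [-0.001, 1.0, -0.006, 0.0]
contact_force: [0.6, 0.1, -1.5]
width: 0.063
20.575 [0.4181 0.2954 0.1616] [-179.9    1.    -0. ] [ 0.64  0.1  -1.51] 0.06301517338061455
[[-0.     0.964  0.265  0.067]
 [ 1.     0.    -0.     0.   ]
 [-0.     0.265 -0.964 -0.142]
 [ 0.     0.     0.     1.   ]]
new 2200 [0.4861 0.2951 0.0493] [[0.4716 0.2801 0.0445]
 [0.5003 0.3098 0.0524]]
A 900 [0.5438 0.2943 0.0489] [[0.5395 0.2796 0.0443]
 [0.5487 0.3089 0.0522]]
```

View pics/w8.png

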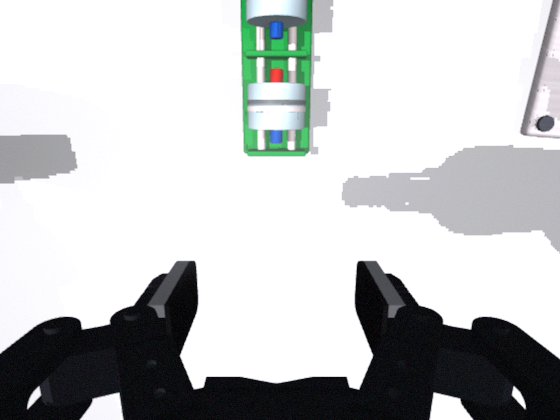

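The cassette (275,105) stands level in the empty bay and is clear of both dividers. Its top is at the same height as done_a's, so I'm handing the job in.

```bash
python3 -c "
from rig import job;print(job.sign_off())"
```

```text
the job is handed in; nothing more can be done
None
```

The closed cassette is in the empty bay of the green rack, and the job was handed in at about 20.6 s of the 72 s allowed.

- **Pliers shut:** I pushed the blue handle in. The highest force I read was about 12 N. It eased past dead centre, then met a hard stop, where I ended at about 10 N. After I let go, a picture showed it still locked.
- **Pliers released:** I pulled the yellow lever from its inner side with about 4 N. The next picture showed the handle and jaws fully open.
- **Cassette moved:** Before I gripped it, the cassette measured 29–30 mm long, which means it was shut. I lifted it straight up and lowered it into the bay until it touched at about 5 N.

**Last checks:**
- The cassette stands level at about (0.486, 0.295), within about 1–2 mm of my estimate of the bay's middle. Its top is at the same height as its neighbour's.
- The robot was clear and touching nothing.
- I did not re-measure the vial, marker or done_b at the end. The arm never went near them at working height.
- No check failed. My position estimates differed by 2–3 mm between cameras, so I corrected them from the close-up wrist views.

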